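# Fetch the paint pot from behind the bottles

### The job

Fetch the squat paint pot from the back of the plywood rack: first stand the three tall containers in front of it (bottle, tin and jar) on the steel tray, and while all three stand there set the pot in the middle of the round cork coaster. Then put each of the three back upright in the spot in the rack where it stood at the start. Tip nothing over and leave the plaster tunnel portal in the rack where it is.

Things in the scene. Friction and masses are not known exactly. Their poses are not given: they have to be found in the camera images.
- bottle: white plastic paint bottle, round, 48 mm diameter, straight-sided to 88 mm, then a shoulder to a 33 mm diameter black cap (from 94 mm to its top at 115 mm), loose, 0.2 kg. In the front row of the rack, which of the three spots varies. It stands upright with its z axis up; its origin is the centre of its underside.
- tin: square steel tin with a paper band, 46 x 46 mm (the band 47 mm), 105 mm tall, the top 8 mm a lid 42 x 42 mm, loose, 0.25 kg. Its x and y axes are square to its sides. In the front row of the rack, which of the three spots varies. It stands upright with its z axis up; its origin is the centre of its underside.
- jar: round grey plastic jar with a steel screw lid, 56 mm diameter up to its top, 95 mm tall, the lid is the top 16 mm, loose, 0.22 kg. In the front row of the rack, which of the three spots varies. It stands upright with its z axis up; its origin is the centre of its underside.
- pot: squat round black paint pot with a grey lid, 52 mm diameter, 42 mm tall, loose, 0.12 kg. At the back of the rack, behind the front row, left or right. It stands upright with its z axis up; its origin is the centre of its underside.
- portal: white plaster model tunnel portal (a small arch), 30 mm along its x, 70 mm along its y, 45 mm tall, loose, 0.15 kg, at the back of the rack beside the pot; it must stay where it is. It stands upright with its z axis up; its origin is the centre of its underside.
- rack: plywood rack fixed on the table, 170 mm along its x, 304 mm along y. Floor board 12 mm thick; side walls and back wall (+x) 8 mm thick, tops 50 mm above the table; front (-x, towards the robot) open. Front row: three spots about 85 mm apart along y at x about -32 mm; back row: x about +32, y about +60 and -60 mm. Origin: centre of its underside, on the table.
- tray: shallow steel tray fixed on the table at the left or right of the rack, 280 mm along its x, 120 mm along its y, walls 4 mm thick and 12 mm high, inner floor 4 mm above the table. Origin: centre of its underside.
- coaster: round cork coaster fixed on the table on the other side of the rack from the tray, 84 mm diameter, 5 mm thick. Origin: centre of its underside.

How it is judged:
By the outcome, as a careful person would: the job done as asked, in the order asked, and still so for the second after the job is handed in, with the robot touching nothing.
It also fails if it takes over 136 s, if anything falls off the work surface, if the arm or the gripper's body presses on something with over 40 N, if the wrist force passes 120 N, or if a joint passes its speed limit or range.

### The arm

A 6-joint arm with a two-finger parallel gripper is mounted at the origin on the work surface. World frame = base frame: x ahead of the robot, y to its left, z up, the work surface at z = 0. Lengths are in m, angles in rad, forces in N, time in s.
With the tool pointing down it reaches from about 0.375 to 0.9 m from the base axis. Payload 3.1 kg.
Tool frame: the origin (TCP) lies midway between the tips of the shut fingers; the grasp point (between the pads) lies robot.grip_depth behind it (robot.grip_depth is the distance from the TCP to the grasp point, in m); z points along the fingers, y is the line along which they close (so a half turn about z gives the same grasp; the last joint's range is limited). The gripper opens to 87 mm and grips with 3 to 60 N. Pads are 19 mm wide; open, the fingers measure 117 mm over their backs; the gripper's body (75 mm by 190 mm) begins 51 mm behind the grasp point.
Start: joints at [0.926, 0.527, 1.433, -0, 1.181, -0.178], TCP at [0.281, 0.558, 0.184] pointing down, gripper open.
Joint ranges: [-3.08, 3.08], [-0.75, 2.2], [0.22, 2.44], [-1.43, 4.57], [0, 2.65], [-2.85, 2.85]. Speed limits (rad/s): [2.79, 2.79, 3.14, 3.14, 3.14, 3.14].

### API

Orientations are given as a unit quaternion [x, y, z, w].
In Python, from rig import robot, cams, workorder, status gives the robot as it stands (robot), with the cameras (cams), the job (workorder) and the readings (status).
- The arm moves only by the shell command python3 nudge.py FILE [OPENING] [FORCE], which reads ROWS from the file FILE. ROWS is a JSON list that holds a single list of rows (three levels of brackets), with 1 to 20 rows, each of 4 numbers: dx, dy, dz in m, then a turn about the tool's z in rad; each row shifts and turns the commanded pose from where the row before left it, along the tool's axes as they then stand; what a row does not reach is not made up. A row lasts 1/12 s, in which the tool goes at most 0.0417 m and 0.125 rad, less where a joint would pass 70% of its speed; a pose out of reach is approached as far as the arm can. OPENING is the finger opening in m, set as the command begins (- or left out keeps the last). The fingers move at their own pace and stop on an object; FORCE is the grip in N (left out, the last holds). Time passes only in rows, so rows that do not move let the fingers close. It prints the time, the measured TCP pose, the force, the opening and the grip force at its end. Input that does not fit is refused with a message, and nothing moves.
- status.get_obs(): the state, without advancing time (a new reading comes with each control period).
- cams.camera(name): name is "scene" or "top" or "wrist"; returns a dict with "img" (420x560x3 uint8, red, green, blue), "fx", "fy", "cx", "cy" (pixels), "xyz" and "attitude" of the camera in the world. Camera axes: x right, y down, z forward; pixel columns grow to the right and rows downward; lengths in m; the calibration is good to about 2 mm. A picture is of the moment at which its call begins. There is no depth.
- workorder.hand_in(): hands the job in; it is judged then, once.
The state is a dict: "time": time; "q": joint angles; "joint_velocities": joint speeds; "joint_torque": joint torques, N m; "position": TCP position; "tool_rot": TCP orientation; "ft_force": force on the tool from outside, world axes, zero at the start; "moment": the same for the moment, N m; "grip_width": finger opening in m; "grip_force": force on a finger pad.
Only numpy, scipy, OpenCV 4.12 (cv2) and the standard library are available. Lean on these libraries where they do the work, as an engineer would, in place of code of your own. Each camera call takes 0.05 s, during which the arm holds its last target. There are 200 camera calls.

## Working session

There is one attempt and no reset: what is moved stays moved. The work goes in short steps, Python scripts to look and compute and a shell command to move; the robot and the scene stay as the last step left them, time stands still between calls to the robot, and variables do not carry over. Pictures are saved under pics/ and viewed, at most 14 in all, crops included, and the job is handed in when it is done.

```bash
ls; mkdir -p pics; python3 - <<'E'
from rig import robot, cams, workorder, status
import cv2
print(robot.grip_depth, status.get_obs())
for n in ("top","scene"):
    c=cams.camera(n); cv2.imwrite(f"pics/{n}0.png",c["img"][:,:,::-1])
    print(n,{k:c[k] for k in c if k!="img"})
E
```

```text
nudge.py
pics
rig.py
0.0187 {'time': 0.0, 'q': array([ 9.26484226e-01,  5.28446446e-01,  1.43394634e+00, -1.34239763e-05,
        1.18140737e+00, -1.78515227e-01]), 'joint_velocities': array([-0.00023239,  0.0001946 ,  0.00121068, -0.00134247,  0.00158792,
        0.00037491]), 'joint_torque': array([-2.07718144e-04, -4.40035880e+01, -1.76592118e+01,  6.30984502e-02,
        5.80968847e-02, -1.47742462e-04]), 'position': array([0.28017935, 0.55773509, 0.18276986]), 'tool_rot': array([ 2.30796046e-01,  9.73001525e-01, -1.01413365e-03, -4.35707860e-04]), 'ft_force': array([ 0.25561192,  0.32485526, -0.12290479]), 'moment': array([ 0.01239421, -0.07015276,  0.00299158]), 'grip_force': 0.0, 'grip_width': 0.08680854770914676}
top {'fx': 379.396493433767, 'fy': 379.396493433767, 'cx': 278.9665502993077, 'cy': 205.8261695743012, 'xyz': array([0.53571274, 0.01522427, 0.79251779]), 'attitude': array([ 0.71612222, -0.69748414,  0.02537713, -0.00639082])}
scene {'fx': 507.3667952961216, 'fy': 507.3667952961216, 'cx': 279.49020866917675, 'cy': 199.85907827679577, 'xyz': array([ 1.29197477, -0.47156716,  0.97674809]), 'attitude': array([ 0.81672934,  0.44309566, -0.17917977, -0.32328629])}
```

View pics/top0.png

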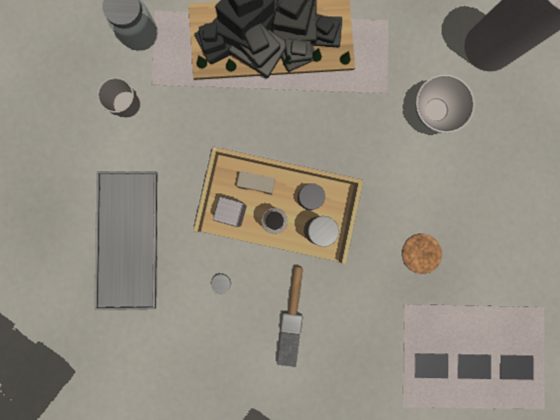

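View pics/scene0.png

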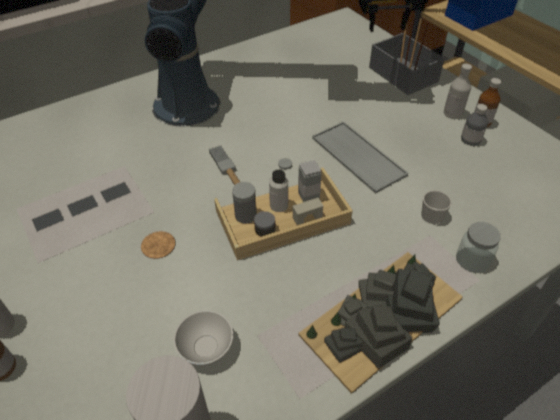

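```bash
python3 - <<'E'
import cv2
i=cv2.imread("pics/top0.png"); cv2.imwrite("pics/top0c.png",cv2.resize(i[90:270,150:400],None,fx=3.2,fy=3.2,interpolation=cv2.INTER_CUBIC))
E
```

```text
(no output)
```

View crop.

The top view shows the tray on the left at about (127,240), the coaster on the right at (422,254), and the rack around (278,206). Tin, bottle and jar are in front, left to right; the portal is back left at (256,182) and the pot back right at (312,196).

View pics/top0c.png

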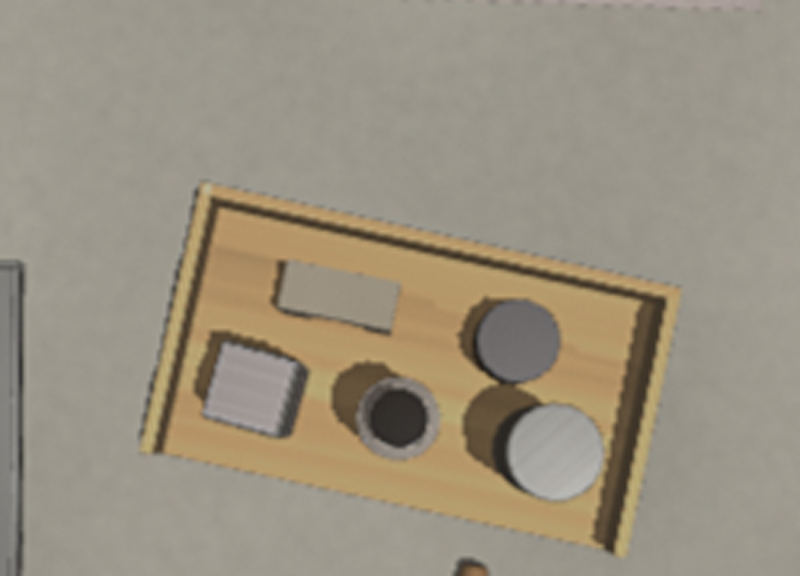

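The enlarged crop shows: tin lid centred at (251,388), cap centre (399,416), jar lid centre (555,452), pot centre (517,341), and rack top corners (203,183), (680,288), (626,556), (142,452).

```bash
cat > h.py <<'E'
import numpy as np, json
from scipy.spatial.transform import Rotation as R
def pix(cam,u,v,z):
    d=R.from_quat(cam["attitude"]).apply([(u-cam["cx"])/cam["fx"],(v-cam["cy"])/cam["fy"],1])
    p=np.array(cam["xyz"]); return p+d*(z-p[2])/d[2]
TOP=dict(fx=379.396,fy=379.396,cx=278.967,cy=205.826,xyz=[0.53571274,0.01522427,0.79251779],attitude=[0.71612222,-0.69748414,0.02537713,-0.00639082])
def crop(u,v,z,cam=TOP): return pix(cam,(u+.5)/3.2-.5+150,(v+.5)/3.2-.5+90,z)
def todo(x,y,z,yaw,obs=None):
    "delta in tool axes from the present pose to TCP x,y,z with tool y (closing line) at world angle yaw"
    from rig import robot, cams, workorder, status
    o=obs or status.get_obs(); r=R.from_quat(o["tool_rot"]); Y=r.apply([0,1,0]); a=np.arctan2(Y[1],Y[0])
    turn=-((yaw-a+np.pi/2)%np.pi-np.pi/2)   # tool z is down
    t=r.inv().apply(np.array([x,y,z])-o["position"])
    print("tool delta",t.round(4),"turn",round(turn,4),"a",round(a,4),"q6",o["q"][5].round(3),"t",round(o["time"],2))
E
python3 - <<'E'
from h import *
for n,u,v,z in [("bl",203,183,.05),("br",680,288,.05),("fr",626,556,.05),("fl",142,452,.05),("lid",225,342,.117),("lid",298,360,.117),("lid",277,434,.117),("lid",203,417,.117),("bottle",399,416,.127),("jar",555,452,.107),("pot",517,341,.054),("po",282,262,.057),("po",400,284,.057),("po",390,330,.057),("po",275,305,.057)]:
    print(n,crop(u,v,z).round(4))
for n,u,v,z in [("tray",97,172,.012),("tray",157,172,.012),("tray",156,308,.012),("tray",96,308,.012),("coaster",422,254,.005)]: print(n,pix(TOP,u,v,z).round(4))
E
```

```text
bl [0.6818 0.1281 0.05  ]
br [ 0.6256 -0.1675  0.05  ]
fr [ 0.4602 -0.1369  0.05  ]
fl [0.5162 0.1594 0.05  ]
lid [0.58   0.1028 0.117 ]
lid [0.5711 0.062  0.117 ]
lid [0.5298 0.0724 0.117 ]
lid [0.5381 0.1135 0.117 ]
bottle [0.5414 0.0052 0.127 ]
jar [ 0.5235 -0.0838  0.107 ]
pot [ 0.5897 -0.0668  0.054 ]
po [0.6336 0.0777 0.057 ]
po [0.6222 0.0057 0.057 ]
po [0.594 0.011 0.057]
po [0.6073 0.0811 0.057 ]
tray [0.6302 0.3679 0.012 ]
tray [0.6337 0.2465 0.012 ]
tray [0.3581 0.2375 0.012 ]
tray [0.3557 0.3571 0.012 ]
coaster [ 0.4788 -0.3068  0.005 ]
```

```bash
echo '[[[0, 0, 0, 0.111], [0, 0, 0, 0.111], [0, 0, 0, 0.111], [0, 0, 0, 0.111], [0, 0, 0, 0.111], [0, 0, 0, 0.111], [0, 0, 0, 0.111], [0, 0, 0, 0.111], [0, 0, 0, 0.111], [0, 0, 0, 0.111], [0, 0, 0, 0.111], [0, 0, 0, 0.111], [0, 0, 0, 0]]]' > m.json && python3 nudge.py m.json 0.087 20; python3 -c "
from h import *
todo(.5548,.0877,.19,-.227)"
```

```text
time: 1.18
position: [0.2804, 0.558, 0.1832]
tool_rot: [0.783, 0.622, -0.001, 0.0]
ft_force: [0.3, 0.2, 0.5]
grip_width: 0.087
grip_force: 0.0
tool delta [-0.3958  0.3739 -0.0065] turn -0.0019 a -0.2289 q6 1.155 t 1.18
```

```bash
echo '[[[-0.0264, 0.0249, 0, 0], [-0.0264, 0.0249, 0, 0], [-0.0264, 0.0249, 0, 0], [-0.0264, 0.0249, 0, 0], [-0.0264, 0.0249, 0, 0], [-0.0264, 0.0249, 0, 0], [-0.0264, 0.0249, 0, 0], [-0.0264, 0.0249, 0, 0], [-0.0264, 0.0249, 0, 0], [-0.0264, 0.0249, 0, 0], [-0.0264, 0.0249, 0, 0], [-0.0264, 0.0249, 0, 0], [-0.0264, 0.0249, 0, 0], [-0.0264, 0.0249, 0, 0], [-0.0264, 0.0249, 0, 0], [0, 0, 0, 0], [0, 0, 0, 0]]]' > m.json && python3 nudge.py m.json; python3 - <<'E'
from h import *
todo(.5548,.0877,.069,-.227)
from rig import robot, cams, workorder, status
import cv2
c=cams.camera("wrist"); cv2.imwrite("pics/w1.png",c["img"][:,:,::-1]); print({k:c[k] for k in c if k!="img"})
E
```

```text
time: 2.6
position: [0.5563, 0.0867, 0.1834]
tool_rot: [0.783, 0.622, -0.0, -0.0]
ft_force: [-0.8, 0.1, 0.5]
grip_width: 0.0869
grip_force: 0.0
tool delta [ 0.0006 -0.0016  0.1144] turn -0.0014 a -0.2284 q6 0.184 t 2.6
{'fx': 350.46953468680596, 'fy': 350.46953468680596, 'cx': 283.2274246597965, 'cy': 214.40127957951876, 'xyz': array([0.57258977, 0.16359065, 0.38440192]), 'attitude': array([ 0.98313667, -0.11268708, -0.01590512,  0.14314659])}
```

View pics/w1.png

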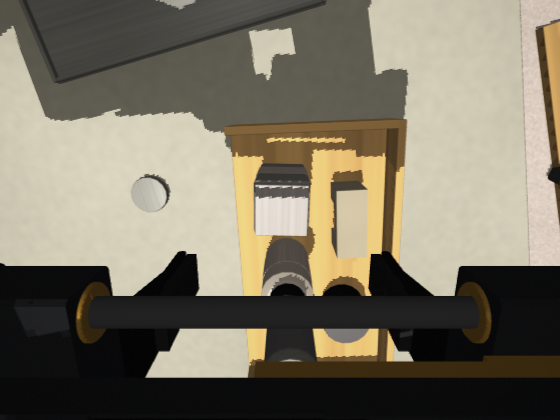

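The wrist view looks along the fingers: tin lid at about u 256–308, v 183–235, laterally midway between the fingers (image up is the tray side). I'll check it numerically.

```bash
python3 - <<'E'
from h import *
W=dict(fx=350.47,fy=350.47,cx=283.227,cy=214.4,xyz=[0.57258977,0.16359065,0.38440192],attitude=[0.98313667,-0.11268708,-0.01590512,0.14314659])
for u,v in [(256,235),(307,236),(308,183),(255,183),(308,167),(258,165)]: print(pix(W,u,v,.117).round(4))
print("cap",pix(W,287,287,.127))
E
python3 -c "
import cv2
i=cv2.imread('pics/w1.png'); cv2.imwrite('pics/w1c.png',cv2.resize(i[140:300,200:400],None,fx=4,fy=4,interpolation=cv2.INTER_CUBIC))"
```

```text
[0.5294 0.0741 0.117 ]
[0.5695 0.0639 0.117 ]
[0.5793 0.1065 0.117 ]
[0.5393 0.1158 0.117 ]
[0.5819 0.1186 0.117 ]
[0.545  0.1288 0.117 ]
cap [0.54454325 0.02802477 0.127     ]
```

View pics/w1c.png

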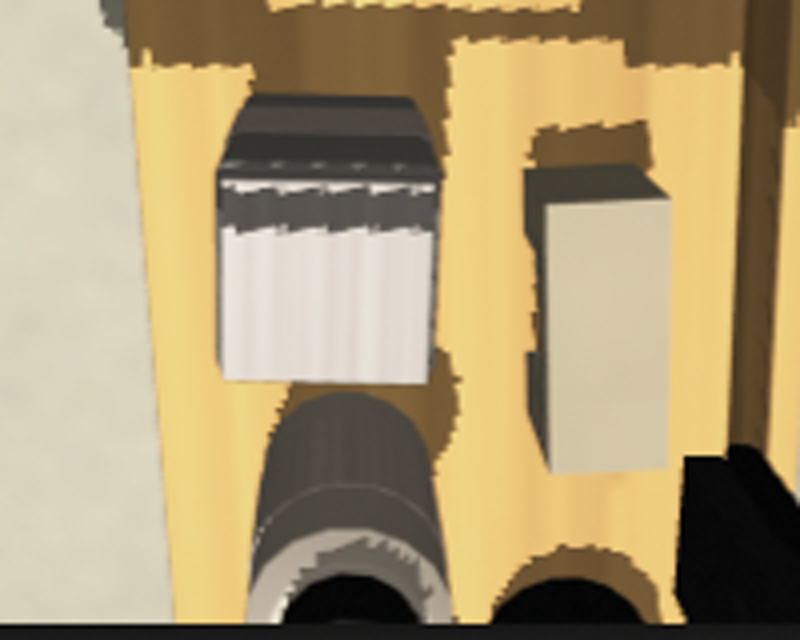

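The tin centre agrees within 1.5 mm between the two views. Descending and gripping.

```bash
echo '[[[0.0014, -0.002, 0.02, 0.008], [0, 0, 0.03, 0], [0, 0, 0.03, 0], [0, 0, 0.02, 0], [0, 0, 0.0144, 0], [0, 0, 0, 0], [0, 0, 0, 0]]]' > m.json && python3 nudge.py m.json; echo '[[[0, 0, 0, 0], [0, 0, 0, 0], [0, 0, 0, 0], [0, 0, 0, 0], [0, 0, 0, 0], [0, 0, 0, 0], [0, 0, 0, 0], [0, 0, 0, 0], [0, 0, 0, 0], [0, 0, 0, 0]]]' > m.json && python3 nudge.py m.json 0.03 25;  python3 -c "
from h import *
todo(.5547,.0885,.069,-.236)"
```

```text
time: 3.23
position: [0.5523, 0.0917, 0.0688]
tool_rot: [0.784, 0.62, -0.001, -0.001]
ft_force: [-0.7, 0.5, 0.6]
grip_width: 0.0871
grip_force: 0.0
time: 4.07
position: [0.5537, 0.0904, 0.0699]
tool_rot: [0.785, 0.619, -0.0, -0.0]
ft_force: [-0.5, 0.3, 5.8]
grip_width: 0.0434
grip_force: 40.6
tool delta [-0.0016  0.0014  0.0009] turn 0.0008 a -0.2352 q6 0.198 t 4.07
```

```bash
echo '[[[0, 0, -0.01, 0], [0, 0, -0.02, 0], [0, 0, -0.025, 0], [0, 0, -0.025, 0], [0, 0, -0.025, 0], [0, 0, -0.02, 0], [0, 0, -0.01, 0], [0, 0, 0, 0], [0, 0, 0, 0]]]' > m.json && python3 nudge.py m.json;  python3 -c "
from h import *
todo(.588,.306,.2,.035)"
```

```text
time: 4.82
position: [0.5534, 0.0903, 0.204]
tool_rot: [0.785, 0.619, -0.0, -0.0]
ft_force: [-0.5, 0.2, -1.0]
grip_width: 0.0435
grip_force: 36.8
tool delta [ 0.2178 -0.0166  0.004 ] turn -0.27 a -0.235 q6 0.198 t 4.82
```

```bash
echo '[[[0.012, -0.001, 0, 0], [0.024, -0.0018, 0, 0], [0.025, -0.0018, 0, 0], [0.025, -0.002, 0, 0], [0.025, -0.002, 0, 0], [0.025, -0.002, 0, 0], [0.025, -0.002, 0, 0], [0.025, -0.0018, 0, 0], [0.02, -0.0018, 0, 0], [0.012, -0.0004, 0, 0], [0, 0, 0, 0], [0, 0, 0, 0], [0, 0, 0, 0]]]' > m.json && python3 nudge.py m.json;  python3 -c "
from h import *
todo(.588,.306,.063,-.236)"
```

```text
time: 5.9
position: [0.5877, 0.3051, 0.2033]
tool_rot: [0.785, 0.619, -0.001, -0.0]
ft_force: [0.4, -0.6, -2.3]
grip_width: 0.0434
grip_force: 35.6
tool delta [0.0012 0.0003 0.1403] turn 0.0006 a -0.2354 q6 0.546 t 5.9
```

```bash
echo '[[[0, 0, 0.015, 0], [0, 0, 0.025, 0], [0, 0, 0.03, 0], [0, 0, 0.03, 0], [0, 0, 0.02, 0], [0, 0, 0.01, 0], [0, 0, 0.0055, 0], [0, 0, 0.003, 0], [0, 0, 0, 0], [0, 0, 0, 0], [0, 0, 0, 0]]]' > m.json && python3 nudge.py m.json
```

```text
time: 6.82
position: [0.5897, 0.3065, 0.0675]
tool_rot: [0.785, 0.619, 0.001, 0.001]
ft_force: [0.2, 1.0, -1.8]
grip_width: 0.0431
grip_force: 35.6
```

```bash
for i in 1 2; do echo '[[[0, 0, 0.002, 0], [0, 0, 0, 0]]]' > m.json && python3 nudge.py m.json | egrep 'pos|ft'; done
```

```text
position: [0.5888, 0.3064, 0.0645]
ft_force: [0.4, -0.1, -2.7]
position: [0.5888, 0.3064, 0.0622]
ft_force: [0.4, 0.5, -0.6]
```

```bash
echo '[[[0, 0, 0.0005, 0], [0, 0, 0, 0], [0, 0, 0, 0], [0, 0, 0, 0], [0, 0, 0, 0], [0, 0, 0, 0]]]' > m.json && python3 nudge.py m.json 0.075;echo '[[[0, 0, -0.01, 0], [0, 0, -0.03, 0], [0, 0, -0.035, 0], [0, 0, -0.035, 0], [0, 0, -0.018, 0], [0, 0, 0, 0]]]' > m.json && python3 nudge.py m.json ; python3 -c "
from h import *
todo(.5414,.0052,.19,-.188)"
```

```text
time: 7.65
position: [0.5882, 0.3062, 0.0611]
tool_rot: [0.785, 0.619, -0.0, -0.0]
ft_force: [-0.9, 0.4, 0.4]
grip_width: 0.072
grip_force: 0.4
time: 8.15
position: [0.5918, 0.3074, 0.1957]
tool_rot: [0.785, 0.619, 0.005, 0.002]
ft_force: [0.5, 0.5, 0.8]
grip_width: 0.075
grip_force: 0.0
tool delta [-0.3057  0.0213  0.0041] turn -0.0468 a -0.2348 q6 0.547 t 8.15
```

```bash
echo '[[[-0.02, 0.001, 0, 0], [-0.035, 0.002, 0, 0], [-0.035, 0.0025, 0, 0], [-0.035, 0.0025, 0, 0], [-0.035, 0.0025, 0, 0], [-0.035, 0.0025, 0, 0], [-0.035, 0.0025, 0, 0], [-0.035, 0.0025, 0, 0], [-0.025, 0.002, 0, 0], [-0.012, 0.0013, 0, -0.047], [0, 0, 0, 0], [0, 0, 0, 0], [0, 0, 0, 0]]]' > m.json && python3 nudge.py m.json 0.087;  python3 - <<'E'
from h import *
todo(.5414,.0052,.069,-.188)
from rig import robot, cams, workorder, status
import cv2
c=cams.camera("wrist"); cv2.imwrite("pics/w2.png",c["img"][:,:,::-1]); print({k:c[k] for k in c if k!="img"})
E
```

```text
time: 9.23
position: [0.5384, 0.0084, 0.1889]
tool_rot: [0.771, 0.637, -0.0, -0.001]
ft_force: [0.2, -0.2, 0.1]
grip_width: 0.0867
grip_force: 0.0
tool delta [-0.0027  0.0037  0.1198] turn -0.0006 a -0.1886 q6 -0.004 t 9.23
{'fx': 350.46953468680596, 'fy': 350.46953468680596, 'cx': 283.2274246597965, 'cy': 214.40127957951876, 'xyz': array([0.55188002, 0.08585222, 0.38991345]), 'attitude': array([ 0.98521974, -0.09301624, -0.01352923,  0.14320269])}
```

View pics/w2.png

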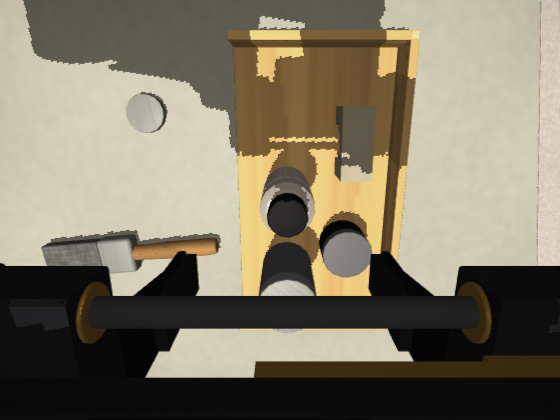

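Bottle cap at (288,215), pot lid at (347,253), jar lid partly hidden by the bar near (287,303), and nothing disturbed.

```bash
python3 - <<'E'
from h import *
W=dict(fx=350.47,fy=350.47,cx=283.227,cy=214.4,xyz=[0.55188002,0.08585222,0.38991345],attitude=[0.98521974,-0.09301624,-0.01352923,0.14320269])
print(pix(W,288,214.5,.127),pix(W,347,253,.054),pix(W,288,305,.107))
todo(.542,.0055,.069,-.188)
E
```

```text
[0.54091631 0.00837396 0.127     ] [ 0.59016757 -0.06536516  0.054     ] [ 0.52429293 -0.0821771   0.107     ]
tool delta [-0.0025  0.0041  0.12  ] turn 0.0004 a -0.1876 q6 -0.004 t 9.28
```

```bash
echo '[[[-0.001, 0.003, 0.02, 0], [0, 0, 0.03, 0], [0, 0, 0.03, 0], [0, 0, 0.025, 0], [0, 0, 0.014, 0], [0, 0, 0, 0], [0, 0, 0, 0], [0, 0, 0, 0]]]' > m.json && python3 nudge.py m.json; echo '[[[0, 0, 0, 0], [0, 0, 0, 0], [0, 0, 0, 0], [0, 0, 0, 0], [0, 0, 0, 0], [0, 0, 0, 0], [0, 0, 0, 0], [0, 0, 0, 0], [0, 0, 0, 0], [0, 0, 0, 0]]]' > m.json && python3 nudge.py m.json 0.03 25;echo '[[[0, 0, -0.01, 0], [0, 0, -0.02, 0], [0, 0, -0.025, 0], [0, 0, -0.025, 0], [0, 0, -0.025, 0], [0, 0, -0.025, 0], [0, 0, -0.01, 0], [0, 0, 0, 0], [0, 0, 0, 0]]]' > m.json && python3 nudge.py m.json;   python3 -c "
from h import *
todo(.494,.302,.2,-.188)"
```

```text
time: 9.95
position: [0.5426, 0.0066, 0.0712]
tool_rot: [0.77, 0.638, 0.001, 0.001]
ft_force: [-0.4, 0.4, 0.9]
grip_width: 0.087
grip_force: 0.0
time: 10.78
position: [0.5414, 0.006, 0.0703]
tool_rot: [0.77, 0.638, -0.0, -0.0]
ft_force: [-0.2, 0.4, 1.1]
grip_width: 0.0323
grip_force: 15.4
time: 11.53
position: [0.5412, 0.006, 0.2102]
tool_rot: [0.77, 0.638, -0.0, -0.0]
ft_force: [-1.1, -0.4, -1.9]
grip_width: 0.0322
grip_force: 25.0
tool delta [ 0.2819 -0.1017  0.0102] turn -0.0001 a -0.1881 q6 -0.007 t 11.53
```

The 32 mm opening suggests the cap is gripped rather than the body; look.

```bash
python3 - <<'E'
from rig import robot, cams, workorder, status
import cv2
c=cams.camera("scene"); i=c["img"][120:280,170:420,::-1]
cv2.imwrite("pics/s2.png",cv2.resize(i,None,fx=3.2,fy=3.2,interpolation=cv2.INTER_CUBIC))
E
```

```text
(no output)
```

View pics/s2.png

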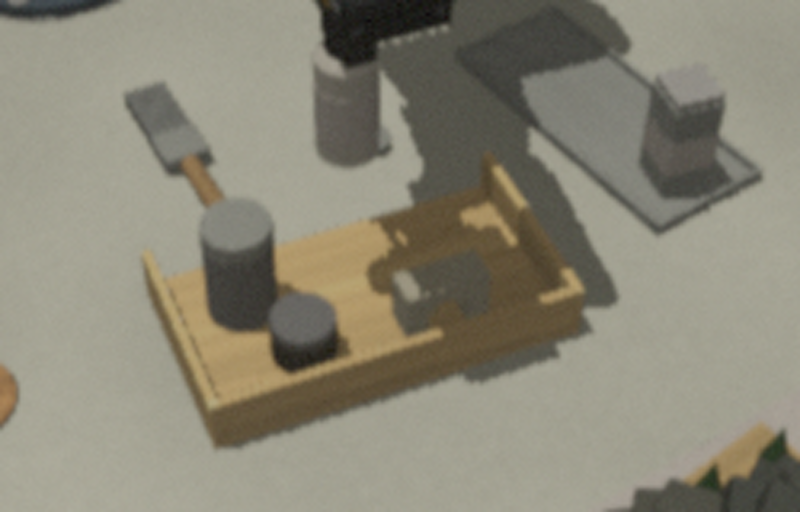

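```bash
python3 - <<'E'
from h import *
from rig import robot, cams, workorder, status
o=status.get_obs(); print(o["position"],o["grip_width"])
S=dict(fx=507.367,fy=507.367,cx=279.49,cy=199.859,xyz=[1.29197477,-0.47156716,0.97674809],attitude=[0.81672934,0.44309566,-0.17917977,-0.32328629])
for n,p in [("tip near",(281,139.4)),("bottle foot",(278.7,171)),("tin lid c",(170+692/3.2,120+85/3.2))]:
  for z in (.117,.14,.15,.2,.22,.24,.26): print(n,z,pix(S,*p,z).round(4))
E
```

```text
[0.54037849 0.00621692 0.20917969] 0.0324637740958134
tip near 0.117 [0.4255 0.0873 0.117 ]
tip near 0.14 [0.4486 0.0724 0.14  ]
tip near 0.15 [0.4587 0.0659 0.15  ]
tip near 0.2 [0.5091 0.0334 0.2   ]
tip near 0.22 [0.5293 0.0204 0.22  ]
tip near 0.24 [0.5494 0.0074 0.24  ]
tip near 0.26 [ 0.5696 -0.0056  0.26  ]
bottle foot 0.117 [0.5236 0.0168 0.117 ]
bottle foot 0.14 [0.5442 0.0037 0.14  ]
bottle foot 0.15 [ 0.5531 -0.0019  0.15  ]
bottle foot 0.2 [ 0.5978 -0.0303  0.2   ]
bottle foot 0.22 [ 0.6156 -0.0417  0.22  ]
bottle foot 0.24 [ 0.6335 -0.0531  0.24  ]
bottle foot 0.26 [ 0.6514 -0.0644  0.26  ]
tin lid c 0.117 [0.5989 0.2989 0.117 ]
tin lid c 0.14 [0.6174 0.2783 0.14  ]
tin lid c 0.15 [0.6255 0.2693 0.15  ]
tin lid c 0.2 [0.6658 0.2245 0.2   ]
tin lid c 0.22 [0.6819 0.2066 0.22  ]
tin lid c 0.24 [0.6981 0.1887 0.24  ]
tin lid c 0.26 [0.7142 0.1708 0.26  ]
```

The fingertips really sit about 38–40 mm above the reported TCP (the wrist view gives the same). Tin and bottle were gripped by lid and cap, upright and secure. I'll continue and allow for this with jar and pot.

```bash
echo '[[[0.01, -0.004, 0, 0], [0.02, -0.007, 0, 0], [0.022, -0.008, 0, 0], [0.024, -0.0085, 0, 0], [0.024, -0.0085, 0, 0], [0.024, -0.0085, 0, 0], [0.024, -0.0085, 0, 0], [0.024, -0.0085, 0, 0], [0.024, -0.0085, 0, 0], [0.024, -0.0085, 0, 0], [0.022, -0.008, 0, 0], [0.02, -0.008, 0, 0], [0.0139, -0.005, 0, 0], [0.006, -0.0022, 0, 0], [0, 0, 0, 0], [0, 0, 0, 0], [0, 0, 0, 0]]]' > m.json && python3 nudge.py m.json;  python3 -c "
from h import *
todo(.494,.302,.0635,-.188)"; echo '[[[0, 0, 0.015, 0], [0, 0, 0.025, 0], [0, 0, 0.03, 0], [0, 0, 0.03, 0], [0, 0, 0.02, 0], [0, 0, 0.013, 0], [0, 0, 0.006, 0], [0, 0, 0, 0], [0, 0, 0, 0], [0, 0, 0, 0], [0, 0, 0, 0]]]' > m.json && python3 nudge.py m.json
```

```text
time: 13.0
position: [0.4941, 0.301, 0.2097]
tool_rot: [0.771, 0.637, -0.001, -0.0]
ft_force: [-0.2, -0.0, -3.3]
grip_width: 0.0324
grip_force: 25.0
tool delta [ 1.200e-03 -1.000e-04  1.462e-01] turn -0.0006 a -0.1886 q6 0.543 t 13.0
time: 13.92
position: [0.4955, 0.3022, 0.0727]
tool_rot: [0.77, 0.637, 0.001, 0.0]
ft_force: [-0.1, -0.2, -2.8]
grip_width: 0.0321
grip_force: 25.0
```

```bash
echo '[[[0, 0, 0.006, 0], [0, 0, 0.002, 0], [0, 0, 0, 0], [0, 0, 0, 0]]]' > m.json && python3 nudge.py m.json|egrep 'pos|ft';  for i in 1 2; do echo '[[[0, 0, 0.0015, 0], [0, 0, 0, 0]]]' > m.json && python3 nudge.py m.json | egrep 'pos|ft'; done
```

```text
position: [0.4941, 0.3019, 0.0632]
ft_force: [-0.8, 0.5, -2.3]
position: [0.4946, 0.3022, 0.0623]
ft_force: [-0.5, -0.1, 1.7]
position: [0.4948, 0.3023, 0.0622]
ft_force: [-2.3, -1.2, 10.1]
```

```bash
echo '[[[0, 0, -0.001, 0], [0, 0, 0, 0], [0, 0, 0, 0], [0, 0, 0, 0], [0, 0, 0, 0]]]' > m.json && python3 nudge.py m.json 0.065;echo '[[[0, 0, -0.01, 0], [0, 0, -0.03, 0], [0, 0, -0.035, 0], [0, 0, -0.03, 0], [0, 0, -0.01, 0], [0, 0, 0, 0], [0, 0, 0, 0]]]' > m.json && python3 nudge.py m.json ; python3 -c "
from h import *
todo(.5237,-.083,.16,-.188)"
```

```text
time: 15.0
position: [0.4944, 0.3019, 0.0611]
tool_rot: [0.77, 0.638, -0.0, -0.0]
ft_force: [-0.8, 0.5, -0.4]
grip_width: 0.0576
grip_force: 0.0
time: 15.58
position: [0.4942, 0.3018, 0.1766]
tool_rot: [0.77, 0.638, 0.0, 0.0]
ft_force: [0.6, 0.6, -0.1]
grip_width: 0.0647
grip_force: 0.0
tool delta [-0.3726  0.1009  0.0166] turn -0.0 a -0.188 q6 0.543 t 15.58
```

```bash
echo '[[[-0.016, 0.0044, 0, 0], [-0.031, 0.0084, 0, 0], [-0.031, 0.0084, 0, 0], [-0.031, 0.0084, 0, 0], [-0.031, 0.0084, 0, 0], [-0.031, 0.0084, 0, 0], [-0.031, 0.0084, 0, 0], [-0.031, 0.0084, 0, 0], [-0.031, 0.0084, 0, 0], [-0.031, 0.0084, 0, 0], [-0.031, 0.0084, 0, 0], [-0.031, 0.0084, 0, 0], [-0.016, 0.0044, 0, 0], [0, 0, 0, 0], [0, 0, 0, 0], [0, 0, 0, 0]]]' > m.json && python3 nudge.py m.json 0.087;  python3 -c "
from h import *
todo(.5237,-.083,.045,-.188)"
```

```text
time: 16.92
position: [0.5226, -0.0823, 0.1748]
tool_rot: [0.77, 0.638, -0.001, -0.002]
ft_force: [0.7, 0.3, 0.1]
grip_width: 0.087
grip_force: 0.0
tool delta [-0.0006  0.0017  0.1298] turn -0.0001 a -0.1881 q6 -0.18 t 16.92
```

```bash
echo '[[[-0.0006, 0.001, 0.02, 0], [0, 0, 0.03, 0], [0, 0, 0.03, 0], [0, 0, 0.025, 0], [0, 0, 0.015, 0], [0, 0, 0.01, 0], [0, 0, 0, 0], [0, 0, 0, 0], [0, 0, 0, 0]]]' > m.json && python3 nudge.py m.json; echo '[[[0, 0, 0, 0], [0, 0, 0, 0], [0, 0, 0, 0], [0, 0, 0, 0], [0, 0, 0, 0], [0, 0, 0, 0], [0, 0, 0, 0], [0, 0, 0, 0]]]' > m.json && python3 nudge.py m.json 0.045 25;echo '[[[0, 0, -0.005, 0], [0, 0, -0.01, 0], [0, 0, -0.02, 0], [0, 0, -0.025, 0], [0, 0, -0.025, 0], [0, 0, -0.025, 0], [0, 0, -0.02, 0], [0, 0, -0.01, 0], [0, 0, 0, 0], [0, 0, 0, 0]]]' > m.json && python3 nudge.py m.json;   python3 - <<'E'
from h import *
todo(.402,.299,.19,-.188)
from rig import robot, cams, workorder, status
import cv2
c=cams.camera("scene"); i=c["img"][90:270,170:420,::-1]
cv2.imwrite("pics/s3.png",cv2.resize(i,None,fx=3.2,fy=3.2,interpolation=cv2.INTER_CUBIC))
E
```

```text
time: 17.67
position: [0.5258, -0.0839, 0.0472]
tool_rot: [0.77, 0.638, 0.0, 0.001]
ft_force: [-0.2, -0.8, 0.0]
grip_width: 0.0871
grip_force: 0.0
time: 18.33
position: [0.5248, -0.0842, 0.0465]
tool_rot: [0.77, 0.638, -0.0, -0.0]
ft_force: [-1.3, -0.0, 2.5]
grip_width: 0.0556
grip_force: 25.0
time: 19.17
position: [0.5247, -0.084, 0.1864]
tool_rot: [0.77, 0.638, 0.0, 0.0]
ft_force: [0.5, 0.0, -3.4]
grip_width: 0.0554
grip_force: 25.3
tool delta [ 0.3534 -0.1921 -0.0037] turn 0.0001 a -0.1879 q6 -0.181 t 19.17
```

View pics/s3.png

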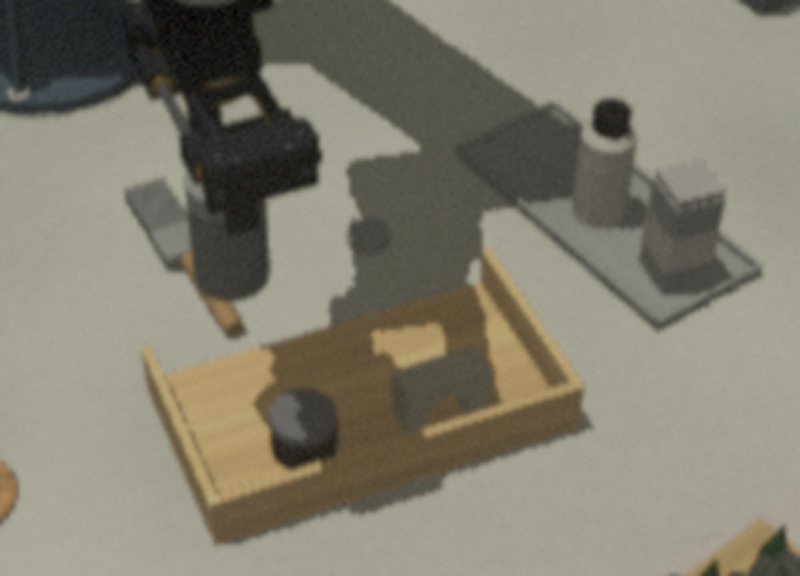

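```bash
python3 - <<'E'
from h import *
S=dict(fx=507.367,fy=507.367,cx=279.49,cy=199.859,xyz=[1.29197477,-0.47156716,0.97674809],attitude=[0.81672934,0.44309566,-0.17917977,-0.32328629])
for n,a,b in [("block bottom L",210,207),("block bottom R",318,180),("finger tip",240,232),("jar bottom near",232,296)]:
  for z in (.14,.2,.23,.26,.29,.32): print(n,z,pix(S,170+a/3.2,90+b/3.2,z).round(3))
E
```

```text
block bottom L 0.14 [ 0.436 -0.054  0.14 ]
block bottom L 0.2 [ 0.497 -0.084  0.2  ]
block bottom L 0.23 [ 0.528 -0.099  0.23 ]
block bottom L 0.26 [ 0.559 -0.114  0.26 ]
block bottom L 0.29 [ 0.59  -0.129  0.29 ]
block bottom L 0.32 [ 0.62  -0.144  0.32 ]
block bottom R 0.14 [0.455 0.033 0.14 ]
block bottom R 0.2 [ 0.515 -0.003  0.2  ]
block bottom R 0.23 [ 0.545 -0.021  0.23 ]
block bottom R 0.26 [ 0.575 -0.039  0.26 ]
block bottom R 0.29 [ 0.605 -0.057  0.29 ]
block bottom R 0.32 [ 0.635 -0.075  0.32 ]
finger tip 0.14 [ 0.474 -0.049  0.14 ]
finger tip 0.2 [ 0.532 -0.079  0.2  ]
finger tip 0.23 [ 0.562 -0.094  0.23 ]
finger tip 0.26 [ 0.591 -0.109  0.26 ]
finger tip 0.29 [ 0.62  -0.124  0.29 ]
finger tip 0.32 [ 0.65 -0.14  0.32]
jar bottom near 0.14 [ 0.531 -0.089  0.14 ]
jar bottom near 0.2 [ 0.585 -0.116  0.2  ]
jar bottom near 0.23 [ 0.612 -0.13   0.23 ]
jar bottom near 0.26 [ 0.64  -0.143  0.26 ]
jar bottom near 0.29 [ 0.667 -0.157  0.29 ]
jar bottom near 0.32 [ 0.694 -0.171  0.32 ]
```

The geometry is consistent: real tips are about 41 mm above the reported TCP and the body bottom about 120 mm above, so the jar can go on the tray safely. The view shows the jar upright in the gripper, tin and bottle standing on the tray, and the pot and portal undisturbed.

```bash
echo '[[[0.011, -0.006, 0, 0], [0.022, -0.012, 0, 0], [0.022, -0.012, 0, 0], [0.022, -0.012, 0, 0], [0.022, -0.012, 0, 0], [0.022, -0.012, 0, 0], [0.022, -0.012, 0, 0], [0.022, -0.012, 0, 0], [0.022, -0.012, 0, 0], [0.022, -0.012, 0, 0], [0.022, -0.012, 0, 0], [0.022, -0.012, 0, 0], [0.022, -0.012, 0, 0], [0.022, -0.012, 0, 0], [0.022, -0.012, 0, 0], [0.022, -0.012, 0, 0], [0.012, -0.007, 0, 0], [0, 0, 0, 0], [0, 0, 0, 0], [0, 0, 0, 0]]]' > m.json && python3 nudge.py m.json;  python3 -c "
from h import *
todo(.402,.299,.0405,-.188)"
```

```text
time: 20.88
position: [0.4004, 0.2981, 0.1854]
tool_rot: [0.77, 0.638, -0.001, -0.0]
ft_force: [0.7, -0.4, -2.5]
grip_width: 0.0551
grip_force: 25.3
tool delta [0.0015 0.0017 0.1449] turn 0.0004 a -0.1876 q6 0.604 t 20.88
```

```bash
echo '[[[0, 0, 0.015, 0], [0, 0, 0.025, 0], [0, 0, 0.03, 0], [0, 0, 0.03, 0], [0, 0, 0.02, 0], [0, 0, 0.013, 0], [0, 0, 0.008, 0], [0, 0, 0.003, 0], [0, 0, 0, 0], [0, 0, 0, 0], [0, 0, 0, 0], [0, 0, 0, 0]]]' > m.json && python3 nudge.py m.json|egrep 'pos|ft';  for i in 1 2; do echo '[[[0, 0, 0.0015, 0], [0, 0, 0, 0]]]' > m.json && python3 nudge.py m.json | egrep 'pos|ft'; done
```

```text
position: [0.4021, 0.299, 0.0433]
ft_force: [-0.4, 0.3, -3.3]
position: [0.4015, 0.2988, 0.0412]
ft_force: [-0.9, -0.2, -3.4]
position: [0.4012, 0.2987, 0.0393]
ft_force: [-0.6, -0.3, -2.9]
```

Release, rise, then go to the pot, closing along the rack's y.

```bash
echo '[[[0, 0, 0.001, 0], [0, 0, 0, 0]]]' > m.json && python3 nudge.py m.json|egrep 'pos|ft'; echo '[[[0, 0, 0, 0], [0, 0, 0, 0], [0, 0, 0, 0], [0, 0, 0, 0], [0, 0, 0, 0]]]' > m.json && python3 nudge.py m.json 0.075;echo '[[[0, 0, -0.01, 0], [0, 0, -0.03, 0], [0, 0, -0.035, 0], [0, 0, -0.03, 0], [0, 0, -0.01, 0], [0, 0, 0, 0], [0, 0, 0, 0]]]' > m.json && python3 nudge.py m.json ; python3 -c "
from h import *
todo(.5898,-.0665,.1,-.188)"
```

```text
position: [0.4014, 0.2988, 0.0385]
ft_force: [-0.3, 0.1, 0.2]
time: 22.8
position: [0.4015, 0.2987, 0.0384]
tool_rot: [0.77, 0.638, 0.0, 0.0]
ft_force: [0.8, -0.1, -1.1]
grip_width: 0.0737
grip_force: 0.0
time: 23.38
position: [0.4015, 0.2987, 0.1543]
tool_rot: [0.77, 0.638, 0.001, 0.0]
ft_force: [-0.0, 0.2, 0.2]
grip_width: 0.075
grip_force: 0.0
tool delta [-0.3237  0.2531  0.0543] turn 0.0001 a -0.1879 q6 0.604 t 23.38
```

```bash
echo '[[[-0.0135, 0.0106, 0, 0], [-0.027, 0.0211, 0, 0], [-0.027, 0.0211, 0, 0], [-0.027, 0.0211, 0, 0], [-0.027, 0.0211, 0, 0], [-0.027, 0.0211, 0, 0], [-0.027, 0.0211, 0, 0], [-0.027, 0.0211, 0, 0], [-0.027, 0.0211, 0, 0], [-0.027, 0.0211, 0, 0], [-0.027, 0.0211, 0, 0], [-0.027, 0.0211, 0, 0], [-0.0135, 0.0105, 0, 0], [0, 0, 0, 0]]]' > m.json && python3 nudge.py m.json 0.087 >/dev/null; echo '[[[0, 0, 0, -0.12], [0, 0, 0, -0.121], [0, 0, 0, -0.121], [0, 0, 0, -0.121], [0, 0, 0, -0.121], [0, 0, 0, -0.121], [0, 0, 0, -0.121], [0, 0, 0, -0.121], [0, 0, 0, -0.121], [0, 0, 0, -0.121], [0, 0, 0, -0.121], [0, 0, 0, -0.121], [0, 0, 0, -0.12], [0, 0, 0, 0], [0, 0, 0, 0]]]' > m.json && python3 nudge.py m.json; python3 - <<'E'
from h import *
todo(.5898,-.0665,-.02,1.383)
from rig import robot, cams, workorder, status
import cv2
c=cams.camera("wrist"); cv2.imwrite("pics/w4.png",c["img"][:,:,::-1]); print({k:c[k].tolist() for k in ("xyz","attitude")})
E
```

```text
time: 25.8
position: [0.5881, -0.0653, 0.1525]
tool_rot: [0.095, 0.995, 0.001, -0.001]
ft_force: [-1.2, 0.4, 0.4]
grip_width: 0.0873
grip_force: 0.0
tool delta [-0.0024 -0.001   0.1725] turn -0.002 a 1.381 q6 -1.681 t 25.8
{'xyz': [0.5106426738120434, -0.04990378782502482, 0.35371780657027924], 'attitude': [0.7629214604278991, 0.6305509443999913, 0.09068460591333083, 0.11014832720102564]}
```

View pics/w4.png

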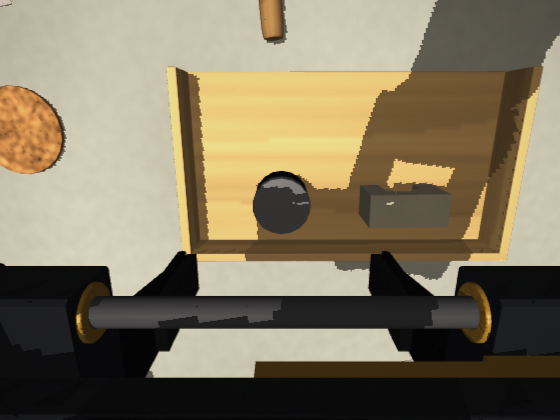

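Pot lid centre at about (282,204), clear of the portal (360–450) and walls. Fingers are free on both sides.

```bash
python3 - <<'E'
from h import *
W=dict(fx=350.47,fy=350.47,cx=283.227,cy=214.4,xyz=[0.5106426738120434,-0.04990378782502482,0.35371780657027924],attitude=[0.7629214604278991,0.6305509443999913,0.09068460591333083,0.11014832720102564])
print(pix(W,282,204.5,.054))
todo(.59,-.066,-.02,1.383)
E
echo '[[[-0.002, 0, 0.03, 0], [0, 0, 0.035, 0], [0, 0, 0.035, 0], [0, 0, 0.02, 0], [0, 0, 0.01, 0], [0, 0, 0, 0], [0, 0, 0, 0], [0, 0, 0, 0]]]' > m.json && python3 nudge.py m.json
```

```text
[ 0.58810986 -0.06603049  0.054     ]
tool delta [-2.000e-03 -1.000e-04  1.726e-01] turn -0.002 a 1.381 q6 -1.681 t 25.85
time: 26.52
position: [0.5929, -0.0676, 0.0248]
tool_rot: [0.094, 0.996, -0.0, 0.001]
ft_force: [-0.9, 0.2, -0.2]
grip_width: 0.0869
grip_force: 0.0
```

```bash
echo '[[[0.0015, 0, 0.01, 0], [0, 0, 0.01, 0], [0, 0, 0, 0], [0, 0, 0, 0]]]' > m.json && python3 nudge.py m.json|egrep 'pos|ft'; echo '[[[0.0, 0, 0.01, 0], [0, 0, 0.01, 0], [0, 0, 0, 0], [0, 0, 0, 0]]]' > m.json && python3 nudge.py m.json|egrep 'pos|ft'; 
```

```text
position: [0.5894, -0.0669, 0.0028]
ft_force: [-1.1, -0.4, 0.8]
position: [0.5891, -0.0668, -0.0178]
ft_force: [-0.3, 0.2, 0.4]
```

```bash
echo '[[[0, 0, 0, 0], [0, 0, 0, 0], [0, 0, 0, 0], [0, 0, 0, 0], [0, 0, 0, 0], [0, 0, 0, 0], [0, 0, 0, 0], [0, 0, 0, 0]]]' > m.json && python3 nudge.py m.json 0.04 20;echo '[[[0, 0, -0.005, 0], [0, 0, -0.01, 0], [0, 0, -0.02, 0], [0, 0, -0.025, 0], [0, 0, -0.025, 0], [0, 0, -0.025, 0], [0, 0, -0.02, 0], [0, 0, 0, 0], [0, 0, 0, 0]]]' > m.json && python3 nudge.py m.json;   python3 - <<'E'
from h import *
todo(.4788,-.3068,.1,1.383)
E
```

```text
time: 27.85
position: [0.5901, -0.0671, -0.0165]
tool_rot: [0.094, 0.996, -0.0, 0.0]
ft_force: [0.3, 0.5, 1.5]
grip_width: 0.0517
grip_force: 20.0
time: 28.6
position: [0.5909, -0.0673, 0.1151]
tool_rot: [0.094, 0.996, -0.0, 0.002]
ft_force: [0.5, -0.3, -1.5]
grip_width: 0.0512
grip_force: 20.0
tool delta [ 0.0655 -0.2562  0.015 ] turn 0.0001 a 1.3831 q6 -1.684 t 28.6
```

```bash
python3 - <<'E'
from h import *
W=dict(fx=350.47,fy=350.47,cx=283.227,cy=214.4,xyz=[0.5106426738120434,-0.04990378782502482,0.35371780657027924],attitude=[0.7629214604278991,0.6305509443999913,0.09068460591333083,0.11014832720102564])
print(pix(W,19.5,129.5,.005))
E
echo '[[[0.0035, -0.013, 0, 0], [0.006, -0.0232, 0, 0], [0.006, -0.0232, 0, 0], [0.006, -0.0232, 0, 0], [0.006, -0.0232, 0, 0], [0.006, -0.0232, 0, 0], [0.006, -0.0232, 0, 0], [0.006, -0.0232, 0, 0], [0.006, -0.0232, 0, 0], [0.006, -0.0232, 0, 0], [0.005, -0.0232, 0, 0], [0.0035, -0.011, 0, 0], [0, 0, 0, 0], [0, 0, 0, 0], [0, 0, 0, 0]]]' > m.json && python3 nudge.py m.json
python3 - <<'E'
from h import *
todo(.4788,-.3068,-.0235,1.383)
from rig import robot, cams, workorder, status
import cv2
c=cams.camera("top"); i=c["img"][180:330,330:530,::-1]
cv2.imwrite("pics/t5.png",cv2.resize(i,None,fx=4,fy=4,interpolation=cv2.INTER_CUBIC))
E
```

```text
[ 0.47917738 -0.30415059  0.005     ]
time: 29.85
position: [0.477, -0.3048, 0.1127]
tool_rot: [0.094, 0.996, 0.001, -0.001]
ft_force: [0.8, -1.1, -1.1]
grip_width: 0.0518
grip_force: 20.0
tool delta [-0.0024 -0.0018  0.1362] turn 0.0002 a 1.3832 q6 -2.15 t 29.85
```

```bash
python3 - <<'E'
from h import *
import cv2
S=dict(fx=507.367,fy=507.367,cx=279.49,cy=199.859,xyz=[1.29197477,-0.47156716,0.97674809],attitude=[0.81672934,0.44309566,-0.17917977,-0.32328629])
W=dict(fx=350.47,fy=350.47,cx=283.227,cy=214.4,xyz=[0.5106426738120434,-0.04990378782502482,0.35371780657027924],attitude=[0.7629214604278991,0.6305509443999913,0.09068460591333083,0.11014832720102564])
for f,cam,sl in [("top0",TOP,(220,290,390,460)),("scene0",S,(220,270,130,185)),("w4",W,(60,200,0,90))]:
    i=cv2.imread(f"pics/{f}.png"); h=cv2.cvtColor(i,cv2.COLOR_BGR2HSV); m=((h[...,1]>90)&(h[...,0]<25)).astype(np.uint8)
    k=np.zeros_like(m); a,b,c,d=sl; k[a:b,c:d]=m[a:b,c:d]
    ct=max(cv2.findContours(k,0,1)[0],key=cv2.contourArea)[:,0].astype(float); ct=ct[ct[:,0]>0]
    P=np.array([pix(cam,u,v,.005)[:2] for u,v in ct])
    s=np.linalg.lstsq(np.c_[2*P,np.ones(len(P))],(P**2).sum(1),rcond=None)[0]; print(f,s[:2].round(4),"r",np.sqrt(s[2]+s[:2]@s[:2]).round(4))
E
```

```text
top0 [ 0.4802 -0.3058] r 0.0404
scene0 [ 0.4797 -0.3071] r 0.0396
w4 [ 0.4803 -0.3046] r 0.0413
```

```bash
echo '[[[-0.0037, 0, 0.015, 0], [0, 0, 0.025, 0], [0, 0, 0.03, 0], [0, 0, 0.025, 0], [0, 0, 0.02, 0], [0, 0, 0.01, 0], [0, 0, 0.005, 0], [0, 0, 0.002, 0], [0, 0, 0, 0], [0, 0, 0, 0], [0, 0, 0, 0]]]' > m.json && python3 nudge.py m.json|egrep 'pos|ft';  for i in 1 2; do echo '[[[0, 0, 0.0015, 0], [0, 0, 0, 0]]]' > m.json && python3 nudge.py m.json | egrep 'pos|ft'; done
```

```text
position: [0.4819, -0.3076, -0.0174]
ft_force: [0.2, -0.1, -0.4]
position: [0.4813, -0.3072, -0.0196]
ft_force: [-0.0, -0.3, -0.8]
position: [0.481, -0.3069, -0.0216]
ft_force: [-0.5, 0.9, -0.5]
```

```bash
echo '[[[0, 0.001, 0.001, 0], [0, 0, 0, 0], [0, 0, 0, 0]]]' > m.json && python3 nudge.py m.json|egrep 'pos|ft';echo '[[[0, 0, 0.001, 0], [0, 0, 0, 0]]]' > m.json && python3 nudge.py m.json|egrep 'pos|ft'; echo '[[[0, 0, 0.0, 0], [0, 0, 0, 0], [0, 0, 0, 0], [0, 0, 0, 0], [0, 0, 0, 0], [0, 0, 0, 0], [0, 0, 0, 0]]]' > m.json && python3 nudge.py m.json 0.08; echo '[[[0, 0, -0.01, 0], [0, 0, -0.025, 0], [0, 0, -0.035, 0], [0, 0, -0.035, 0], [0, 0, -0.035, 0], [0, 0, -0.02, 0], [0, 0, 0, 0], [0, 0, 0, 0]]]' > m.json && python3 nudge.py m.json
python3 - <<'E'
from h import *
todo(.4015,.2987,.16,-.188)
E
```

```text
position: [0.4811, -0.3058, -0.0228]
ft_force: [-0.8, -1.4, -0.8]
position: [0.4813, -0.306, -0.0235]
ft_force: [-0.3, 0.5, 1.1]
time: 32.15
position: [0.4812, -0.3059, -0.0237]
tool_rot: [0.094, 0.996, 0.0, -0.0]
ft_force: [-0.2, 0.2, 0.2]
grip_width: 0.079
grip_force: 0.0
time: 32.82
position: [0.4819, -0.3065, 0.1384]
tool_rot: [0.094, 0.996, -0.001, 0.002]
ft_force: [-0.9, -0.3, -0.9]
grip_width: 0.08
grip_force: 0.0
tool delta [ 0.1918  0.5795 -0.0235] turn -1.5705 a 1.3831 q6 -2.145 t 32.82
```

```bash
echo '[[[0, 0, -0.004, 0.12], [0, 0, -0.004, 0.121], [0, 0, -0.004, 0.121], [0, 0, -0.004, 0.121], [0, 0, -0.004, 0.121], [0, 0, -0.004, 0.121], [0, 0, 0, 0.121], [0, 0, 0, 0.121], [0, 0, 0, 0.121], [0, 0, 0, 0.121], [0, 0, 0, 0.121], [0, 0, 0, 0.121], [0, 0, 0, 0.12], [0, 0, 0, 0], [0, 0, 0, 0]]]' > m.json && python3 nudge.py m.json 0.08
python3 - <<'E'
from h import *
todo(.4015,.2987,.16,-.188)
from rig import robot, cams, workorder, status
import cv2
E
```

```text
time: 34.07
position: [0.4803, -0.3051, 0.1589]
tool_rot: [0.769, 0.639, -0.0, -0.002]
ft_force: [-0.2, 0.9, -0.6]
grip_width: 0.0799
grip_force: 0.0
tool delta [ 5.790e-01 -1.885e-01  5.000e-04] turn 0.003 a -0.185 q6 -0.577 t 34.07
```

```bash
echo '[[[0.017, -0.0055, 0, 0.003], [0.034, -0.0111, 0, 0], [0.034, -0.0111, 0, 0], [0.034, -0.0111, 0, 0], [0.034, -0.0111, 0, 0], [0.034, -0.0111, 0, 0], [0.034, -0.0111, 0, 0], [0.034, -0.0111, 0, 0], [0.034, -0.0111, 0, 0], [0.034, -0.0111, 0, 0], [0.034, -0.0111, 0, 0], [0.034, -0.0111, 0, 0], [0.034, -0.0111, 0, 0], [0.034, -0.0111, 0, 0], [0.034, -0.0111, 0, 0], [0.034, -0.0111, 0, 0], [0.034, -0.0111, 0, 0], [0.018, -0.0055, 0, 0], [0, 0, 0, 0], [0, 0, 0, 0]]]' > m.json && python3 nudge.py m.json 0.08
python3 - <<'E'
from h import *
todo(.4015,.2987,.039,-.188)
from rig import robot, cams, workorder, status
import cv2
c=cams.camera("top"); cv2.imwrite("pics/t6.png",c["img"][:,:,::-1])
E
```

```text
time: 35.73
position: [0.4051, 0.2988, 0.1597]
tool_rot: [0.77, 0.638, -0.001, 0.0]
ft_force: [-0.1, -0.8, 0.3]
grip_width: 0.0798
grip_force: 0.0
tool delta [-0.0006 -0.0034  0.1208] turn 0.0017 a -0.1863 q6 0.6 t 35.73
```

View pics/t6.png

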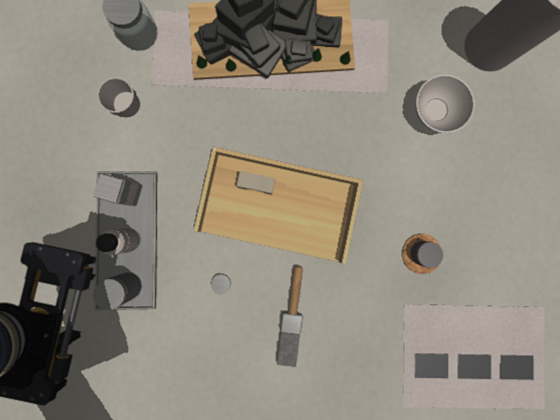

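Pot lid at about (430,255) on the coaster; tin, bottle and jar stand on the tray; portal unmoved at (256,182). Checking the pot centring numerically.

```bash
python3 - <<'E'
from h import *
import cv2
i=cv2.imread("pics/t6.png"); cv2.imwrite("pics/t6c.png",cv2.resize(i[225:285,390:470],None,fx=8,fy=8,interpolation=cv2.INTER_CUBIC))
print(pix(TOP,430,254.5,.047))
E
```

```text
[ 0.48122261 -0.3056017   0.047     ]
```

View pics/t6c.png

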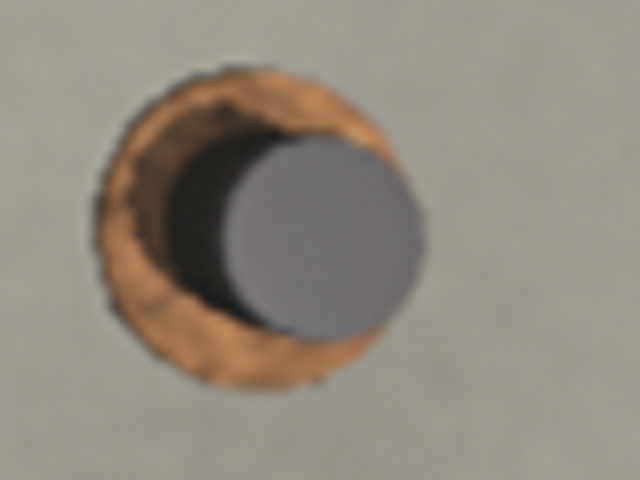

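The pot is centred within about 1.5 mm (lid centre (325,239) in the crop). Now return the jar.

```bash
echo '[[[-0.0006, -0.002, 0.015, 0], [0, 0, 0.03, 0], [0, 0, 0.03, 0], [0, 0, 0.025, 0], [0, 0, 0.012, 0], [0, 0, 0.007, 0], [0, 0, 0, 0], [0, 0, 0, 0], [0, 0, 0, 0]]]' > m.json && python3 nudge.py m.json; echo '[[[0, 0, 0, 0], [0, 0, 0, 0], [0, 0, 0, 0], [0, 0, 0, 0], [0, 0, 0, 0], [0, 0, 0, 0], [0, 0, 0, 0], [0, 0, 0, 0]]]' > m.json && python3 nudge.py m.json 0.045 25;echo '[[[0, 0, -0.005, 0], [0, 0, -0.01, 0], [0, 0, -0.02, 0], [0, 0, -0.025, 0], [0, 0, -0.025, 0], [0, 0, -0.025, 0], [0, 0, -0.02, 0], [0, 0, -0.015, 0], [0, 0, 0, 0], [0, 0, 0, 0]]]' > m.json && python3 nudge.py m.json;   python3 - <<'E'
from h import *
todo(.5248,-.0842,.185,-.188)
E
```

```text
time: 36.53
position: [0.4048, 0.298, 0.0423]
tool_rot: [0.771, 0.636, 0.001, 0.0]
ft_force: [1.0, 1.1, 0.3]
grip_width: 0.08
grip_force: 0.0
time: 37.2
position: [0.4033, 0.2982, 0.0416]
tool_rot: [0.771, 0.636, -0.0, -0.0]
ft_force: [-1.8, 0.7, 5.3]
grip_width: 0.0552
grip_force: 25.0
time: 38.03
position: [0.4043, 0.2982, 0.1871]
tool_rot: [0.771, 0.636, 0.001, 0.0]
ft_force: [-0.0, -0.8, -3.0]
grip_width: 0.0551
grip_force: 25.0
tool delta [-0.3525  0.1909  0.0021] turn -0.0031 a -0.1911 q6 0.604 t 38.03
```

```bash
echo '[[[-0.011, 0.006, 0, -0.003], [-0.022, 0.012, 0, 0], [-0.022, 0.012, 0, 0], [-0.022, 0.012, 0, 0], [-0.022, 0.012, 0, 0], [-0.022, 0.012, 0, 0], [-0.022, 0.012, 0, 0], [-0.022, 0.012, 0, 0], [-0.022, 0.012, 0, 0], [-0.022, 0.012, 0, 0], [-0.022, 0.012, 0, 0], [-0.022, 0.012, 0, 0], [-0.022, 0.012, 0, 0], [-0.022, 0.012, 0, 0], [-0.022, 0.012, 0, 0], [-0.022, 0.012, 0, 0], [-0.0115, 0.005, 0, 0], [0, 0, 0, 0], [0, 0, 0, 0], [0, 0, 0, 0]]]' > m.json && python3 nudge.py m.json;  python3 -c "
from h import *
todo(.5248,-.0842,.0505,-.188)"
```

```text
time: 39.7
position: [0.5241, -0.0824, 0.1855]
tool_rot: [0.77, 0.638, -0.0, -0.002]
ft_force: [-0.0, 0.5, -2.6]
grip_width: 0.0554
grip_force: 25.0
tool delta [-0.0018  0.0015  0.1349] turn 0.0003 a -0.1877 q6 -0.18 t 39.7
```

```bash
echo '[[[-0.0015, 0, 0.015, 0], [0, 0, 0.025, 0], [0, 0, 0.03, 0], [0, 0, 0.025, 0], [0, 0, 0.02, 0], [0, 0, 0.01, 0], [0, 0, 0.005, 0], [0, 0, 0.001, 0], [0, 0, 0, 0], [0, 0, 0, 0], [0, 0, 0, 0]]]' > m.json && python3 nudge.py m.json|egrep 'pos|ft';  for i in 1 2; do echo '[[[0, 0, 0.0015, 0], [0, 0, 0, 0]]]' > m.json && python3 nudge.py m.json | egrep 'pos|ft'; done
```

```text
position: [0.5263, -0.0856, 0.0566]
ft_force: [0.1, 0.4, -2.1]
position: [0.5256, -0.0855, 0.0544]
ft_force: [0.2, 0.1, -2.9]
position: [0.5252, -0.0854, 0.0523]
ft_force: [-0.5, 0.5, -2.7]
```

```bash
echo '[[[0.001, 0, 0.0015, 0], [0, 0, 0, 0], [0, 0, 0, 0]]]' > m.json && python3 nudge.py m.json|egrep 'pos|ft';echo '[[[0, 0, 0.001, 0], [0, 0, 0, 0]]]' > m.json && python3 nudge.py m.json|egrep 'pos|ft'
```

```text
position: [0.5253, -0.0843, 0.0507]
ft_force: [-0.4, -0.1, -2.2]
position: [0.5255, -0.0843, 0.0497]
ft_force: [-0.1, -0.4, -2.8]
```

Release and go to the bottle.

```bash
echo '[[[0, 0, 0.0005, 0], [0, 0, 0, 0]]]' > m.json && python3 nudge.py m.json|egrep 'pos|ft'; echo '[[[0, 0, 0, 0], [0, 0, 0, 0], [0, 0, 0, 0], [0, 0, 0, 0], [0, 0, 0, 0]]]' > m.json && python3 nudge.py m.json 0.075|egrep 'pos|ft';echo '[[[0, 0, -0.01, 0], [0, 0, -0.03, 0], [0, 0, -0.035, 0], [0, 0, -0.03, 0], [0, 0, -0.02, 0], [0, 0, 0, 0], [0, 0, 0, 0]]]' > m.json && python3 nudge.py m.json ; python3 -c "
from h import *
todo(.4946,.302,.17,-.188)"
```

```text
position: [0.5255, -0.0844, 0.0496]
ft_force: [-0.3, 1.0, 0.5]
position: [0.5257, -0.0844, 0.0494]
ft_force: [0.2, -0.9, 0.8]
time: 42.53
position: [0.5263, -0.0846, 0.1762]
tool_rot: [0.77, 0.638, 0.001, 0.002]
ft_force: [0.1, -0.3, -0.3]
grip_width: 0.0749
grip_force: 0.0
tool delta [ 0.3739 -0.1034  0.0056] turn 0.0001 a -0.1879 q6 -0.181 t 42.53
```

```bash
echo '[[[0.016, -0.0046, 0, 0], [0.031, -0.0086, 0, 0], [0.031, -0.0086, 0, 0], [0.031, -0.0086, 0, 0], [0.031, -0.0086, 0, 0], [0.031, -0.0086, 0, 0], [0.031, -0.0086, 0, 0], [0.031, -0.0086, 0, 0], [0.031, -0.0086, 0, 0], [0.031, -0.0086, 0, 0], [0.031, -0.0086, 0, 0], [0.031, -0.0086, 0, 0], [0.017, -0.0046, 0, 0], [0, 0, 0, 0], [0, 0, 0, 0], [0, 0, 0, 0]]]' > m.json && python3 nudge.py m.json 0.075;  python3 -c "
from h import *
todo(.4946,.302,.062,-.188)"
```

```text
time: 43.87
position: [0.4925, 0.3015, 0.1732]
tool_rot: [0.77, 0.638, -0.001, -0.0]
ft_force: [0.1, 0.2, -0.4]
grip_width: 0.0753
grip_force: 0.0
tool delta [0.0011 0.0022 0.1112] turn 0.0 a -0.188 q6 0.544 t 43.87
```

```bash
echo '[[[0.0002, 0.0012, 0.015, 0], [0, 0, 0.03, 0], [0, 0, 0.03, 0], [0, 0, 0.02, 0], [0, 0, 0.01, 0], [0, 0, 0.005, 0], [0, 0, 0, 0], [0, 0, 0, 0], [0, 0, 0, 0], [0, 0, 0, 0]]]' > m.json && python3 nudge.py m.json; echo '[[[0, 0, 0, 0], [0, 0, 0, 0], [0, 0, 0, 0], [0, 0, 0, 0], [0, 0, 0, 0], [0, 0, 0, 0], [0, 0, 0, 0], [0, 0, 0, 0], [0, 0, 0, 0]]]' > m.json && python3 nudge.py m.json 0.025 25;echo '[[[0, 0, -0.005, 0], [0, 0, -0.01, 0], [0, 0, -0.02, 0], [0, 0, -0.025, 0], [0, 0, -0.025, 0], [0, 0, -0.025, 0], [0, 0, -0.02, 0], [0, 0, -0.015, 0], [0, 0, 0, 0], [0, 0, 0, 0]]]' > m.json && python3 nudge.py m.json;   python3 - <<'E'
from h import *
todo(.5414,.006,.21,-.188)
E
```

```text
time: 44.7
position: [0.4956, 0.3028, 0.0657]
tool_rot: [0.77, 0.638, 0.001, 0.0]
ft_force: [0.5, 0.1, 0.2]
grip_width: 0.0748
grip_force: 0.0
time: 45.45
position: [0.4945, 0.3024, 0.0643]
tool_rot: [0.77, 0.638, -0.0, -0.0]
ft_force: [-0.6, -0.1, -0.6]
grip_width: 0.0321
grip_force: 25.0
time: 46.28
position: [0.4949, 0.3026, 0.2105]
tool_rot: [0.77, 0.638, 0.001, 0.0]
ft_force: [0.3, 0.3, -2.5]
grip_width: 0.0323
grip_force: 25.0
tool delta [-0.2827  0.1011  0.0003] turn 0.0001 a -0.1879 q6 0.544 t 46.28
```

```bash
echo '[[[-0.01, 0.004, 0, 0], [-0.02, 0.007, 0, 0], [-0.022, 0.008, 0, 0], [-0.024, 0.0085, 0, 0], [-0.024, 0.0085, 0, 0], [-0.024, 0.0085, 0, 0], [-0.024, 0.0085, 0, 0], [-0.024, 0.0085, 0, 0], [-0.024, 0.0085, 0, 0], [-0.024, 0.0085, 0, 0], [-0.022, 0.008, 0, 0], [-0.02, 0.008, 0, 0], [-0.0147, 0.005, 0, 0], [-0.006, 0.0016, 0, 0], [0, 0, 0, 0], [0, 0, 0, 0], [0, 0, 0, 0]]]' > m.json && python3 nudge.py m.json|egrep 'pos|ft';  python3 -c "
from h import *
todo(.5414,.006,.0755,-.188)"; echo '[[[-0.001, 0, 0.015, 0], [0, 0, 0.025, 0], [0, 0, 0.03, 0], [0, 0, 0.025, 0], [0, 0, 0.02, 0], [0, 0, 0.01, 0], [0, 0, 0.005, 0], [0, 0, 0.001, 0], [0, 0, 0, 0], [0, 0, 0, 0], [0, 0, 0, 0], [0, 0, 0, 0]]]' > m.json && python3 nudge.py m.json|egrep 'pos|ft'
```

```text
position: [0.5402, 0.0067, 0.2087]
ft_force: [0.7, 0.7, -3.1]
tool delta [-0.0005  0.0016  0.1332] turn 0.0006 a -0.1874 q6 -0.008 t 47.7
position: [0.5417, 0.0047, 0.0794]
ft_force: [-0.1, -0.2, -2.0]
```

```bash
echo '[[[0.001, 0, 0.002, 0], [0, 0, 0.002, 0], [0, 0, 0, 0], [0, 0, 0, 0]]]' > m.json && python3 nudge.py m.json|egrep 'pos|ft';for i in 1 2; do echo '[[[0, 0, 0.0012, 0], [0, 0, 0, 0]]]' > m.json && python3 nudge.py m.json | egrep 'pos|ft'; done
```

```text
position: [0.5408, 0.0058, 0.0742]
ft_force: [0.3, -0.5, -2.6]
position: [0.541, 0.0058, 0.073]
ft_force: [-0.2, 0.7, -2.4]
position: [0.5412, 0.0058, 0.0722]
ft_force: [-1.0, 0.0, 1.4]
```

Contact. Release and go for the tin, gripped by its lid as before at yaw −0.236.

```bash
echo '[[[0, 0, 0, 0], [0, 0, 0, 0], [0, 0, 0, 0], [0, 0, 0, 0], [0, 0, 0, 0]]]' > m.json && python3 nudge.py m.json 0.065|egrep 'pos|ft';echo '[[[0, 0, -0.01, 0], [0, 0, -0.03, 0], [0, 0, -0.035, 0], [0, 0, -0.025, 0], [0, 0, -0.01, 0], [0, 0, 0, 0], [0, 0, 0, 0]]]' > m.json && python3 nudge.py m.json ; python3 -c "
from h import *
todo(.5885,.3062,.18,-.188)"
```

```text
position: [0.5411, 0.0058, 0.0719]
ft_force: [0.2, -0.5, 0.3]
time: 50.37
position: [0.5408, 0.0059, 0.182]
tool_rot: [0.77, 0.638, 0.0, 0.0]
ft_force: [-0.2, -0.1, -0.2]
grip_width: 0.0651
grip_force: 0.0
tool delta [ 0.304  -0.0092  0.002 ] turn 0.0001 a -0.1879 q6 -0.008 t 50.37
```

```bash
echo '[[[0.015, 0, 0, 0], [0.03, -0.001, 0, 0], [0.032, -0.001, 0, 0], [0.032, -0.001, 0, 0], [0.032, -0.001, 0, 0], [0.032, -0.001, 0, 0], [0.032, -0.001, 0, 0], [0.032, -0.001, 0, 0], [0.032, -0.001, 0, 0], [0.022, -0.001, 0, 0], [0.013, 0, 0, 0.048], [0, 0, 0, 0], [0, 0, 0, 0], [0, 0, 0, 0]]]' > m.json && python3 nudge.py m.json 0.08|egrep 'pos|ft';  python3 -c "
from h import *
todo(.5885,.3063,.062,-.236)"
```

```text
position: [0.5879, 0.3049, 0.1802]
ft_force: [-0.1, 0.2, 0.4]
tool delta [0.0018 0.0006 0.1182] turn 0.0006 a -0.2354 q6 0.546 t 51.53
```

```bash
echo '[[[0.001, -0.0002, 0.015, 0], [0, 0, 0.03, 0], [0, 0, 0.03, 0], [0, 0, 0.023, 0], [0, 0, 0.013, 0], [0, 0, 0.006, 0], [0, 0, 0, 0], [0, 0, 0, 0], [0, 0, 0, 0], [0, 0, 0, 0]]]' > m.json && python3 nudge.py m.json|egrep 'pos|ft'; echo '[[[0, 0, 0, 0], [0, 0, 0, 0], [0, 0, 0, 0], [0, 0, 0, 0], [0, 0, 0, 0], [0, 0, 0, 0], [0, 0, 0, 0], [0, 0, 0, 0], [0, 0, 0, 0]]]' > m.json && python3 nudge.py m.json 0.03 25;echo '[[[0, 0, -0.005, 0], [0, 0, -0.01, 0], [0, 0, -0.02, 0], [0, 0, -0.025, 0], [0, 0, -0.025, 0], [0, 0, -0.025, 0], [0, 0, -0.02, 0], [0, 0, -0.01, 0], [0, 0, 0, 0], [0, 0, 0, 0]]]' > m.json && python3 nudge.py m.json;   python3 - <<'E'
from h import *
todo(.5537,.0904,.204,-.236)
E
```

```text
position: [0.5904, 0.3075, 0.0668]
ft_force: [-0.7, -0.0, 0.4]
time: 53.12
position: [0.5893, 0.3072, 0.065]
tool_rot: [0.785, 0.619, 0.0, 0.0]
ft_force: [-0.1, -0.0, 0.1]
grip_width: 0.0415
grip_force: 25.0
time: 53.95
position: [0.5887, 0.3071, 0.2051]
tool_rot: [0.785, 0.619, 0.0, -0.0]
ft_force: [-0.2, -0.1, -2.6]
grip_width: 0.0417
grip_force: 25.0
tool delta [-0.2189  0.0166  0.0011] turn 0.0 a -0.236 q6 0.549 t 53.95
```

```bash
echo '[[[-0.012, 0.001, 0, 0], [-0.024, 0.0018, 0, 0], [-0.025, 0.0018, 0, 0], [-0.025, 0.002, 0, 0], [-0.025, 0.002, 0, 0], [-0.025, 0.002, 0, 0], [-0.025, 0.002, 0, 0], [-0.025, 0.0018, 0, 0], [-0.02, 0.0018, 0, 0], [-0.012, 0.0004, 0, 0], [0, 0, 0, 0], [0, 0, 0, 0], [0, 0, 0, 0]]]' > m.json && python3 nudge.py m.json|egrep 'pos|ft';  python3 -c "
from h import *
todo(.5545,.0912,.076,-.236)"; echo '[[[0, 0, 0.015, 0], [0, 0, 0.025, 0], [0, 0, 0.03, 0], [0, 0, 0.025, 0], [0, 0, 0.017, 0], [0, 0, 0.008, 0], [0, 0, 0.003, 0], [0, 0, 0.0, 0], [0, 0, 0, 0], [0, 0, 0, 0], [0, 0, 0, 0], [0, 0, 0, 0]]]' > m.json && python3 nudge.py m.json|egrep 'pos|ft';  python3 -c "
from h import *
todo(.5545,.0912,.0735,-.236)"
```

```text
position: [0.554, 0.0921, 0.2045]
ft_force: [-0.3, 0.7, -1.5]
tool delta [-0.0008  0.0008  0.1285] turn 0.0002 a -0.2358 q6 0.201 t 55.03
position: [0.555, 0.0913, 0.083]
ft_force: [0.8, 0.1, -2.8]
tool delta [-0.0002 -0.0004  0.0095] turn -0.0 a -0.236 q6 0.2 t 56.03
```

```bash
echo '[[[0, 0, 0.005, 0], [0, 0, 0.003, 0], [0, 0, 0, 0], [0, 0, 0, 0]]]' > m.json && python3 nudge.py m.json|egrep 'pos|ft';for i in 1 2 3; do echo '[[[0, 0, 0.0011, 0], [0, 0, 0, 0]]]' > m.json && python3 nudge.py m.json | egrep 'pos|ft'; done
```

```text
position: [0.5538, 0.0913, 0.0735]
ft_force: [-0.8, 0.1, -2.3]
position: [0.5544, 0.0913, 0.073]
ft_force: [-0.2, -0.3, -0.5]
position: [0.5546, 0.0913, 0.0728]
ft_force: [-0.6, 0.3, 5.2]
position: [0.5552, 0.0913, 0.0725]
ft_force: [-1.1, -0.5, 9.6]
```

Standing. Release, rise, move aside and look.

```bash
echo '[[[0, 0, -0.0015, 0], [0, 0, 0, 0], [0, 0, 0, 0], [0, 0, 0, 0], [0, 0, 0, 0], [0, 0, 0, 0]]]' > m.json && python3 nudge.py m.json 0.07|egrep 'pos|ft';echo '[[[0, 0, -0.01, 0], [0, 0, -0.03, 0], [0, 0, -0.035, 0], [0, 0, -0.025, 0], [0, 0, -0.01, 0], [0.02, 0, 0, 0], [0.035, 0, 0, 0], [0.035, 0, 0, 0], [0.035, 0, 0, 0], [0.035, 0, 0, 0], [0.035, 0, 0, 0], [0.02, 0, 0, 0], [0, 0, 0, 0], [0, 0, 0, 0]]]' > m.json && python3 nudge.py m.json; python3 - <<'E'
from rig import robot, cams, workorder, status
import cv2
c=cams.camera("top"); i=c["img"][:,:,::-1]; cv2.imwrite("pics/t7.png",i)
cv2.imwrite("pics/t7c.png",cv2.resize(i[90:270,150:400],None,fx=3.2,fy=3.2,interpolation=cv2.INTER_CUBIC))
E
```

```text
position: [0.5541, 0.0913, 0.0719]
ft_force: [0.1, -0.2, 0.1]
time: 58.53
position: [0.6037, 0.3011, 0.1811]
tool_rot: [0.785, 0.62, -0.001, -0.0]
ft_force: [0.7, -0.7, -0.1]
grip_width: 0.0702
grip_force: 0.0
```

View pics/t7c.png

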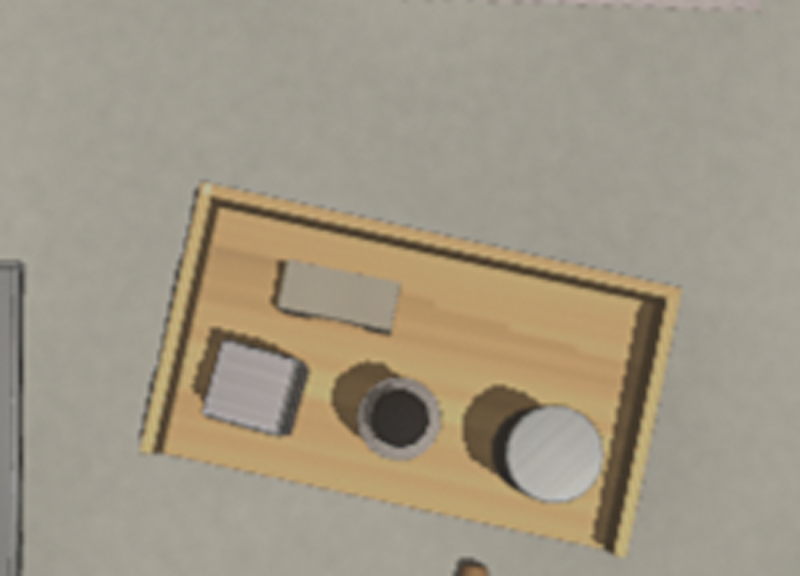

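All three stand where they started, within about 1 mm: cap (400,416), jar lid (555,453), tin lid (252,386). The portal is unmoved.

```bash
python3 -c "
from rig import robot, cams, workorder, status
print(workorder.hand_in())"
```

```text
the job is handed in; nothing more can be done
None
```

The job is handed in at about 59 s: the pot sits on the cork coaster within about 1.5 mm of its middle, the tin, bottle and jar are back upright within about 1 mm of their spots in the rack, and the portal did not move.

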